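# Build up the lens stack in the assembly jig

### The arm

A 6-joint arm with a two-finger parallel gripper is mounted at the origin on a cart in front of the work surface, level with it; the furniture and walls round the work are solid. World frame = base frame: x ahead of the robot, y to its left, z up, the work surface at z = 0. Lengths are in m, angles in rad, forces in N, time in s.
With the tool pointing down it reaches from about 0.35 to 0.775 m from the base axis. Payload 7.3 kg.
Tool frame: the origin (TCP) lies at the very end of the fingers, on their centre line; the grasp point (between the pads) lies 19 mm behind it; z points along the fingers, y is the line along which they close (so a half turn about z gives the same grasp; the last joint's range is limited). The gripper opens to 92 mm and grips with 3 to 60 N. Pads are 19 mm wide; open, the fingers measure 130 mm over their backs; the gripper's body (75 mm by 190 mm) begins 47 mm behind the grasp point.
Start: joints at [-1.379, 0.342, 1.524, -0, 1.275, -0.146], TCP at [0.174, -0.495, 0.227] pointing down, gripper open.
Joint ranges: [-2.53, 2.53], [-0.77, 2.02], [0.04, 2.7], [-1, 4.14], [0.28, 2.66], [-3.11, 3.11]. Speed limits (rad/s): [2.57, 2.57, 3.14, 3.14, 3.14, 3.14].

### API

Orientations are given as [roll, pitch, yaw] about the fixed x, y, z axes, in that order (R = Rz(yaw) Ry(pitch) Rx(roll)).
In Python, from cell import robot, read_camera, get_calibration gives the robot as it stands. The module is installed in compiled form; this text tells all that it offers.
- The arm moves only by the tool send_rows, never from a script. Its argument "plan" is a list of rows, each a list of 2 entries, a list of its own where there are three numbers: the shift along the tool's x, y, z as a fraction of full scale, then the turn, a rotation vector about the tool's x, y, z as a fraction of full scale. A call has exactly 10 rows; each row shifts and turns the commanded pose from where the row before left it, along the tool's axes as they then stand; what a row does not reach is not made up. Full scale, the value 1, is 0.025 m for a shift and 90 degrees for a turn. A row lasts 1/8 s, in which the tool goes at most 62.5 mm and 10.7 degrees, less where a joint would pass 70% of its speed; a pose out of reach is approached as far as the arm can. A call with a number of a shift or a turn outside -1 to 1 is refused whole. A call with a gripper value outside its range is refused whole. "gripper" is the opening, from -1 (shut) to 1 (fully open), so that 0 is half open, set as the call begins (left out, the last holds). The fingers move at their own pace and stop on an object; "force" is the grip in N (left out, the last holds). Time passes only in rows, so rows that do not move let the fingers close, or fill a call up. It gives the time, the measured TCP pose, the force, the opening and the grip force at its end, in the units of the state.
- robot.observe(): the state, without advancing time (a new reading comes with each control period).
- read_camera(name): name is "scene" or "top" or "wrist"; returns (picture, depth): 384x512x3 uint8, blue, green, red; 384x512 float32, m along the optical axis (not along the pixel's ray), 0 where there is no reading.
- get_calibration(name): a dict with "intrinsics" (3x3 intrinsics, pixels), "rvec" (rotation vector, rad) and "tvec" (3), from world to camera coordinates, as OpenCV has them. Camera axes: x right, y down, z forward; pixel columns grow to the right and rows downward; lengths in m; the calibration is good to about 2 mm. The wrist camera is an equidistant fisheye: a pixel r from the principal point sees the ray r / f radians off the axis. A picture is of the moment at which its call begins: read the wrist's pose just before it. get_calibration takes no time and is no camera call; for the wrist camera it gives the pose at the moment of the call.
- robot.hand_in(): hands the job in; it is judged then, once.
The state is a dict: "time": time; "qpos": joint angles; "qvel": joint speeds; "joint_efforts": joint torques, N m; "tool_pos": TCP position; "tool_rot": TCP orientation; "contact_force": force on the tool from outside, world axes, zero at the start; "torque": the same for the moment, N m; "opening": finger opening in m; "grip_force": force on a finger pad.
Only numpy, scipy, OpenCV 4.12 (cv2) and the standard library are available. Lean on these libraries where they do the work, as an engineer would, in place of code of your own. Each camera call takes 0.05 s, during which the arm holds its last target. There are 200 camera calls.

### The job

Finish the lens stack in the four-post assembly jig, which already holds the bottom spacer: first lay the glass lens blank flat on the spacer between the posts, then lay the low retaining ring flat on top of the lens. Set each part down rather than dropping it, and leave the tall spare spacer ring where it stands on the bench.

Things in the scene. Friction and masses are not known exactly. Their poses are not given: they have to be found in the camera images.
- stack_jig: jig fixed on the 2 mm bench mat: 100 mm square plate, 10 thick; in its middle a fixed spacer ring (56 across, top 16 above the plate's underside); round it four 8 mm posts at x, y = +-27 mm, straight to 40, tapering, tips at 52; a 56 mm disc has 6 mm play. Origin: centre of the underside; x, y along its sides, z up. Gaps between posts (46 mm, for the fingers) face +-x and +-y. Full stack's top: 44
- lens_blank: lens blank: flat pale glass disc, 56 mm across, 16 mm thick, about 90 g, lying flat loose on the bench to the left of the jig. Origin: centre of its underside; z is its axis, up. Between it and the jig a black bench power supply, 170 mm tall, fixed, stands near the carrying path: carry parts over it (or in front of it)
- retaining_ring: retaining ring: low dark steel ring, 56 mm across, 42 mm bore, 12 mm high, about 60 g, with two small spanner slots on its top face, lying flat loose on the bench. Origin: centre of its underside; z is its axis, up
- spare_spacer: spare spacer: tall dark steel ring, 56 mm across, 44 mm bore, 28 mm high, standing loose on the bench; not needed, stays where it is. Origin: centre of its underside; z is its axis, up
Mind the look-alikes: they are no part of the job. Of the things shaped like the lens_blank, the glass one is meant.

How it is judged:
On the way, in this order (a step that is already met when the one before it is completed fails the run):
1. the lens blank lies flat on the jig's spacer, between the posts, let go (horizontal distance between lens_blank and stack_jig below 0.012 m and z of lens_blank in the frame of stack_jig between 0.012 and 0.02 m and angle between lens_blank's own z axis and vertical below 0.17 rad and contact force between lens_blank and the fingers below 0.1 N), for 0.2 s.
2. the retaining ring lies flat on the lens, between the posts, let go (horizontal distance between retaining_ring and stack_jig below 0.012 m and z of retaining_ring in the frame of stack_jig between 0.028 and 0.036 m and angle between retaining_ring's own z axis and vertical below 0.17 rad and contact force between retaining_ring and the fingers below 0.1 N), for 0.2 s.
At the end, for the whole second after the job is handed in: The lens blank rests on the jig's spacer and the retaining ring on the lens, each within 12 mm of the jig's centre, within 4 mm of its seated height and within 10 degrees of level, both at rest; the spare spacer is within 30 mm of where it stood (horizontal distance between each of lens_blank, retaining_ring and stack_jig below 0.012 m and z of lens_blank in the frame of stack_jig between 0.012 and 0.02 m and angle between each of lens_blank, retaining_ring's own z axis and vertical below 0.17 rad and z of retaining_ring in the frame of stack_jig between 0.028 and 0.036 m and distance of spare_spacer from where it was at the start of the episode below 0.03 m and linear speed of each of lens_blank, retaining_ring below 0.02 m/s); the robot touches nothing.
It fails at once if the lens blank is dropped (falls free faster than 0.7 m/s, a fall of about 25 mm) (linear speed of lens_blank above 0.7 m/s and contact force between lens_blank and the fingers below 0.05 N).
It fails at once if the retaining ring is dropped (falls free faster than 0.7 m/s, a fall of about 25 mm) (linear speed of retaining_ring above 0.7 m/s and contact force between retaining_ring and the fingers below 0.05 N).
It fails at once if the spare spacer is moved more than 30 mm (distance of spare_spacer from where it was at the start of the episode above 0.03 m).
It also fails if it takes over 64 s, if anything falls off the work surface, if the arm or the gripper's body presses on something with over 40 N, if the wrist force passes 120 N, or if a joint passes its speed limit or range.

## Working session

There is one attempt and no reset: what is moved stays moved. The work goes in short steps, Python scripts to look and compute and a tool call to move; the robot and the scene stay as the last step left them, time stands still between calls to the robot, and variables do not carry over. Pictures are saved under pics/ and viewed, at most 10 in all, crops included, and the job is handed in when it is done.

Besides the shell and the picture viewer there is one more tool, called after "Call:" by a JSON object that holds its "method" and its "body", one argument or row to a line. send_rows: Moves the arm, as the interface text tells. Shift numbers are shares of 0.025 m and turn numbers shares of 90 degrees, none past 1 either way. Its arguments: {"type":"object","properties":{"plan":{"type":"array"},"gripper":{"type":"number"},"force":{"type":"number"}},"required":["plan"]}

```bash
mkdir -p pics
cat > h.py <<'E'
import numpy as np,cv2
from cell import robot, read_camera, get_calibration
def cal(n):
    c=get_calibration(n);R=cv2.Rodrigues(np.array(c["rvec"],float))[0];return np.array(c["intrinsics"]),R,np.array(c["tvec"],float).ravel()
def world(px,z,n,c=None):
    K,R,t=c or cal(n);px=np.atleast_2d(np.array(px,float))
    a=(px[:,0]-K[0,2])/K[0,0];b=(px[:,1]-K[1,2])/K[1,1]
    if n=="wrist":
        th=np.hypot(a,b);s=np.where(th>1e-9,np.sin(th)/np.maximum(th,1e-9),1);d=np.c_[a*s,b*s,np.cos(th)]
    else: d=np.c_[a,b,np.ones_like(a)]
    o=-R.T@t;w=d@R
    return o+w*((z-o[2])/w[:,2])[:,None]
def cloud(dep,n):
    K,R,t=cal(n);v,u=np.mgrid[:384,:512]
    p=np.stack([(u-K[0,2])/K[0,0]*dep,(v-K[1,2])/K[1,1]*dep,dep],-1)
    return (p-t)@R
E
python3 - <<'E'
from h import *
o=robot.observe();print(o)
for n in("top","scene"):
    im,d=read_camera(n);cv2.imwrite(f"pics/{n}0.png",im);np.save(f"{n}0.npy",d)
    K,R,t=cal(n);print(n,K[0,0],-R.T@t,R)
E
```

```text
{'time': 0.0, 'qpos': array([-1.37901127e+00,  3.42733606e-01,  1.52501488e+00, -2.28250465e-06,
        1.27537487e+00, -1.45988788e-01]), 'qvel': array([-0.00084344, -0.00066312,  0.00053952,  0.00100086, -0.0008454 ,
       -0.00089992]), 'joint_efforts': array([-4.81107600e-04, -4.31243634e+01, -2.44214988e+01,  7.16820988e-02,
        5.59913332e-02, -1.17936665e-04]), 'tool_pos': array([ 0.17392746, -0.49492959,  0.22604005]), 'tool_rot': array([-3.14007792e+00, -2.20512222e-04,  3.37774348e-01]), 'contact_force': array([-0.67010553, -0.00286596,  0.95414956]), 'torque': array([-0.01436479, -0.04044508,  0.00909328]), 'grip_force': 0.0, 'opening': 0.0918184310590544}
top 448.5440050160935 [ 0.3656957  -0.03477128  1.02583738] [[-0.00487695 -0.99977955  0.02042206]
 [-0.99056156  0.00203246 -0.13705349]
 [ 0.13698177 -0.02089771 -0.99035311]]
scene 489.9588243470804 [0.07124897 0.84605436 0.91069949] [[-0.87848188 -0.47729106  0.02151328]
 [-0.32487931  0.56373105 -0.75938181]
 [ 0.35031845 -0.67409238 -0.65028951]]
```

View pics/top0.png

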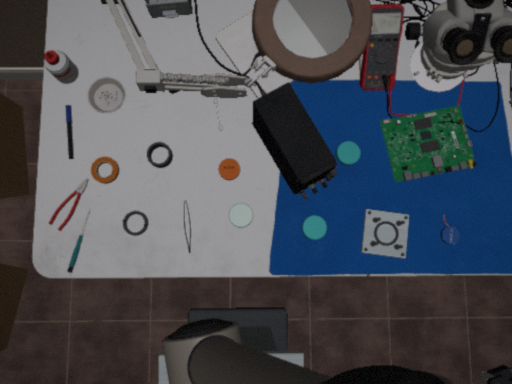

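View pics/scene0.png

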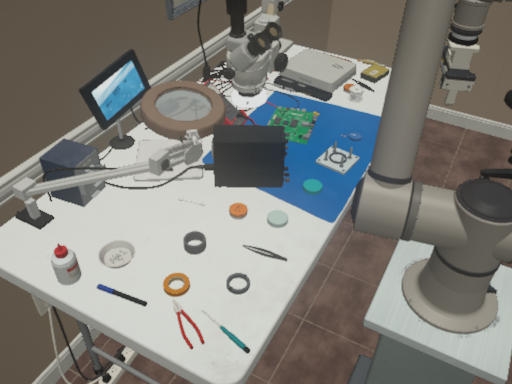

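Top view: pale glass disc at (241,215), jig at (386,233) on the blue mat, two dark rings at (160,154) and (135,222). The power supply is at (293,140). The scene view shows the ring at (195,242) to be the taller one and the ring at (238,283) the low one.

Run:
```python
from h import *
im=cv2.imread("pics/top0.png");d=np.load("top0.npy");P=cloud(d,"top")
g=cv2.cvtColor(im,cv2.COLOR_BGR2HSV)
def blob(mask,c,r,z,name):
    m=np.zeros_like(mask);m[c[1]-r:c[1]+r,c[0]-r:c[0]+r]=mask[c[1]-r:c[1]+r,c[0]-r:c[0]+r]
    cs=max(cv2.findContours(m,cv2.RETR_EXTERNAL,cv2.CHAIN_APPROX_NONE)[0],key=cv2.contourArea)
    w=world(cs[:,0,:],z,"top");mr=cv2.minAreaRect(w[:,:2].astype(np.float32));print(name,mr, "z",np.percentile(P[m>0][:,2],[5,50,95]))
dark=(g[...,2]<90).astype(np.uint8)*255
blob(dark,(160,154),20,.028,"ringA");blob(dark,(135,222),20,.012,"ringB")
print(g[215,241],g[215,215],g[233,365+4])
glass=((g[...,1]>20)&(g[...,0]>40)).astype(np.uint8)*255
blob(glass,(241,215),22,.016,"lens")
plate=((g[...,1]<70)).astype(np.uint8)*255
blob(plate,(386,233),34,.012,"jig")
blob(dark,(293,140),60,.17,"psu")
m=P[...,2]>0.12
for nm,sl in(("all left",np.s_[80:290,40:500]),("lamp",np.s_[0:100,100:400])):
    q=P[sl][m[sl]&(d[sl]>0)];print(nm,q.min(0),q.max(0))
cv2.imwrite("pics/crop.png",cv2.resize(im[180:270,90:430],None,fx=2.3,fy=2.3,interpolation=cv2.INTER_CUBIC))
```

```text
ringA ((0.5888440608978271, 0.1630418598651886), (0.05903186276555061, 0.052610211074352264), 45.103702545166016) z [0.0049628  0.0262607  0.03052921]
ringB ((0.43671101331710815, 0.21667982637882233), (0.05210783705115318, 0.0536918081343174), 1.6223982572555542) z [0.00726035 0.0115454  0.01503144]
[ 80  19 163] [120   3 152] [105  15 136]
lens ((0.46877917647361755, -0.01247069239616394), (0.013653750531375408, 0.03283188119530678), 18.410737991333008) z [0.01336933 0.01626749 0.01914832]
jig ((0.41059523820877075, -0.34788012504577637), (0.10049210488796234, 0.09998192638158798), 82.1130142211914) z [0.00865846 0.01245888 0.02075526]
psu ((0.599089503288269, -0.13790938258171082), (0.25527751445770264, 0.16941292583942413), 13.904540061950684) z [0.02508965 0.16538145 0.16850964]
all left [ 0.49988059 -0.21561781  0.1200193 ] [0.72905898 0.16862805 0.24202919]
lamp [ 0.66875155 -0.36473989  0.12000449] [0.90934176 0.2584202  0.24260242]
```

View pics/crop.png

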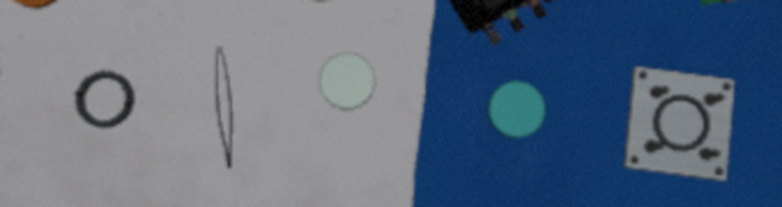

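Run:
```python
from h import *
im=cv2.imread("pics/top0.png");d=np.load("top0.npy");P=cloud(d,"top")
g=cv2.cvtColor(im,cv2.COLOR_BGR2HSV)
m=((g[...,1]>=9)).astype(np.uint8)*255;mm=np.zeros_like(m);mm[192:238,218:264]=m[192:238,218:264]
mm=cv2.morphologyEx(mm,cv2.MORPH_OPEN,np.ones((3,3)))
cs=max(cv2.findContours(mm,cv2.RETR_EXTERNAL,cv2.CHAIN_APPROX_NONE)[0],key=cv2.contourArea)
print(cv2.minEnclosingCircle(world(cs[:,0,:],.016,"top")[:,:2].astype(np.float32)))
sl=np.s_[75:200,240:345];q=P[sl][(P[sl][...,2]>.14)&(P[sl][...,2]<.2)]
r=cv2.minAreaRect(q[:,:2].astype(np.float32));print(r,cv2.boxPoints(r))
o=robot.observe();print(o["tool_pos"],o["tool_rot"])
K,R,t=cal("wrist");print(K,-R.T@t,R)
```

```text
((0.45290637016296387, -0.01981707103550434), 0.028452621772885323)
((0.6161425113677979, -0.11839339137077332), (0.23303385078907013, 0.19275438785552979), 0.5436123609542847) [[ 0.49871644 -0.02312601]
 [ 0.5005452  -0.21587172]
 [ 0.73356855 -0.21366078]
 [ 0.7317398  -0.02091506]]
[ 0.17391127 -0.4949837   0.22613379] [-3.14024560e+00 -1.94986028e-04  3.37750179e-01]
[[297.31863964   0.         255.37914501]
 [  0.         297.31863964 187.9173432 ]
 [  0.           0.           1.        ]] [ 0.24569165 -0.47015279  0.38426502] [[ 0.33163834 -0.94340514 -0.00165589]
 [-0.90441724 -0.3184312   0.28395602]
 [-0.26841286 -0.09267309 -0.95883588]]
```

Call:
{"method": "send_rows", "body": {
  "plan": [
    [[0, 0, 0], [0, 0, -0.0697]],
    [[0, 0, 0], [0, 0, -0.0697]],
    [[0, 0, 0], [0, 0, -0.0697]],
    [[0, 0, 0], [0, 0, -0.0697]],
    [[0, 0, 0], [0, 0, -0.0697]],
    [[0, 0, 0], [0, 0, -0.0697]],
    [[0, 0, 0], [0, 0, -0.0697]],
    [[0, 0, 0], [0, 0, -0.0697]],
    [[0, 0, 0], [0, 0, -0.0697]],
    [[0, 0, 0], [0, 0, -0.0697]]
  ],
  "gripper": 1,
  "force": 15
}}

```text
time: 1.35
tool_pos: [0.174, -0.4951, 0.2263]
tool_rot: [-3.141, -0.001, 1.436]
contact_force: [-0.2, 0.3, -0.1]
opening: 0.0918
grip_force: 0.0
```

Call:
{"method": "send_rows", "body": {
  "plan": [
    [[0.71, 0.86, 0], [0, 0, 0]],
    [[0.71, 0.86, 0], [0, 0, 0]],
    [[0.71, 0.86, 0], [0, 0, 0]],
    [[0.71, 0.86, 0], [0, 0, 0]],
    [[0.71, 0.86, 0], [0, 0, 0]],
    [[0.71, 0.86, 0], [0, 0, 0]],
    [[0.71, 0.86, 0], [0, 0, 0]],
    [[0.71, 0.86, 0], [0, 0, 0]],
    [[0.71, 0.86, 0], [0, 0, 0]],
    [[0.71, 0.86, 0], [0, 0, 0]]
  ]
}}

```text
time: 2.6
tool_pos: [0.412, -0.3484, 0.2263]
tool_rot: [-3.141, -0.0, 1.433]
contact_force: [-0.3, 0.4, 0.6]
opening: 0.0918
grip_force: 0.0
```

```bash
cat >> h.py <<'E'
def look(name):
    o=robot.observe();c=cal("wrist");im,d=read_camera("wrist");cv2.imwrite(f"pics/{name}.png",im);np.save(name+".npy",d)
    import pickle;pickle.dump((o,c),open(name+".pkl","wb"));print(o["time"],o["tool_pos"],o["tool_rot"]);return im,d,c
E
python3 -c "
from h import *
look('w1')"
```

```text
2.6 [ 0.41200584 -0.34843303  0.22630925] [-3.14091009e+00 -4.91540948e-04  1.43263551e+00]
```

View pics/w1.png

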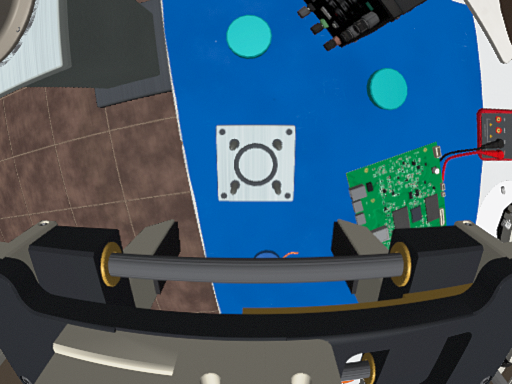

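The wrist view shows the jig plate at cols 217–296, rows 126–203, square to the fingers, with the spacer ring at (256,164).

Run:
```python
from h import *
import pickle
o,c=pickle.load(open("w1.pkl","rb"));im=cv2.imread("pics/w1.png");g=cv2.cvtColor(im,cv2.COLOR_BGR2HSV)
m=np.zeros((384,512),np.uint8);m[110:218,205:310]=(g[110:218,205:310,1]<80)*255
cs=max(cv2.findContours(m,cv2.RETR_EXTERNAL,cv2.CHAIN_APPROX_NONE)[0],key=cv2.contourArea)
w=world(cs[:,0,:]+0.,.012,"wrist",c);print(cv2.minAreaRect(w[:,:2].astype(np.float32)))
dk=np.zeros((384,512),np.uint8);dk[140:189,230:282]=(g[140:189,230:282,2]<110)*255
for k in cv2.findContours(dk,cv2.RETR_EXTERNAL,cv2.CHAIN_APPROX_NONE)[0]:
    if len(k)>20: 
        w=world(k[:,0,:],.018,"wrist",c);print(len(k),cv2.minEnclosingCircle(w[:,:2].astype(np.float32)),cv2.boundingRect(k))
R=cv2.Rodrigues(np.zeros(3))[0]
y=o["tool_rot"][2];p=o["tool_pos"]
D=np.array([.4529,-.0198])-p[:2];print("tool xy to lens (units)",(D@[np.cos(y),np.sin(y)])/.025,(D@[np.sin(y),-np.cos(y)])/.025)
```

```text
((0.4109400510787964, -0.34941163659095764), (0.09901724755764008, 0.09976161271333694), 82.09304809570312)
23 ((0.43482667207717896, -0.37937718629837036), 0.0054748752154409885) (272, 181, 9, 8)
24 ((0.3801406919956207, -0.3718060255050659), 0.006218761671334505) (231, 181, 9, 8)
119 ((0.4106864631175995, -0.3494359254837036), 0.027284307405352592) (234, 143, 43, 43)
26 ((0.44044774770736694, -0.3279794752597809), 0.0065859341993927956) (273, 140, 9, 10)
31 ((0.3875844478607178, -0.32000553607940674), 0.006787612568587065) (230, 140, 9, 10)
tool xy to lens (units) 13.245339614777382 -0.19021661283527647
```

Call:
{"method": "send_rows", "body": {
  "plan": [
    [[1, 0, 0], [0, 0, 0]],
    [[1, 0, 0], [0, 0, 0]],
    [[1, 0, 0], [0, 0, 0]],
    [[1, 0, 0], [0, 0, 0]],
    [[1, 0, 0], [0, 0, 0]],
    [[1, 0, 0], [0, 0, 0]],
    [[1, 0, 0], [0, 0, 0]],
    [[1, 0, 0], [0, 0, 0]],
    [[1, 0, 0], [0, 0, 0]],
    [[1, -0.19, 0], [0, 0, 0]]
  ]
}}

```text
time: 3.9
tool_pos: [0.4401, -0.0995, 0.2265]
tool_rot: [-3.141, -0.0, 1.432]
contact_force: [-0.3, 0.7, 0.7]
opening: 0.0919
grip_force: 0.0
```

Call:
{"method": "send_rows", "body": {
  "plan": [
    [[0.8, 0, 0], [0, 0, 0]],
    [[0.8, 0, 0], [0, 0, 0]],
    [[0.8, 0, 0], [0, 0, 0]],
    [[0.8, 0, 0], [0, 0, 0]],
    [[0.05, 0, 0.6], [0, 0, 0]],
    [[0, 0, 0.8], [0, 0, 0]],
    [[0, 0, 0.8], [0, 0, 0]],
    [[0, 0, 0.8], [0, 0, 0]],
    [[0, 0, 0.6], [0, 0, 0]],
    [[0, 0, 0], [0, 0, 0]]
  ]
}}

```text
time: 5.15
tool_pos: [0.4506, -0.0199, 0.136]
tool_rot: [-3.139, -0.0, 1.432]
contact_force: [-0.0, -0.2, -0.2]
opening: 0.0918
grip_force: 0.0
```

```bash
python3 -c "
from h import *
look('w2')"
```

```text
5.15 [ 0.45057659 -0.01994497  0.13596796] [-3.13863722e+00 -1.45302375e-04  1.43234738e+00]
```

View pics/w2.png

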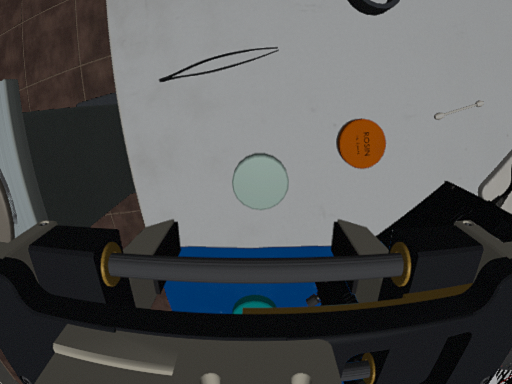

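The pale lens is at (260,181) between the fingers. The PSU edge runs from (445,182) to (320,300) behind and to the right.

Run:
```python
from h import *
import pickle
o,c=pickle.load(open("w2.pkl","rb"));im=cv2.imread("pics/w2.png");g=cv2.cvtColor(im,cv2.COLOR_BGR2HSV)
m=np.zeros((384,512),np.uint8);m[140:220,220:300]=(g[140:220,220:300,1]>15)*255
m=cv2.morphologyEx(m,cv2.MORPH_OPEN,np.ones((3,3)))
k=max(cv2.findContours(m,cv2.RETR_EXTERNAL,cv2.CHAIN_APPROX_NONE)[0],key=cv2.contourArea);print(cv2.boundingRect(k))
w=world(k[:,0,:],.016,"wrist",c)[:,:2].astype(np.float32);print(cv2.minEnclosingCircle(w),cv2.fitEllipse(w))
C=np.array(cv2.fitEllipse(w)[0])
y=o["tool_rot"][2];p=o["tool_pos"]
T=np.array([[np.cos(y),np.sin(y)],[np.sin(y),-np.cos(y)]])
print("units",T@(C-p[:2])/.025)
P=cloud(np.load("top0.npy"),"top");q=P[60:200,230:345].reshape(-1,3);q=q[(q[:,2]>.06)&(q[:,2]<.2)]
t=(q[:,:2]-C)@T.T;ex=np.maximum(abs(t)-[.0375,.095],0);print("clear",np.hypot(*ex.T).min(), t[np.hypot(*ex.T).argmin()])
D=np.array([.4108,-.3494])-C;print("lens->jig units",T@D/.025)
```

```text
(232, 154, 57, 56)
((0.4539685845375061, -0.020318977534770966), 0.02853158488869667) ((0.4538947343826294, -0.020588213577866554), (0.05427241697907448, 0.0557362362742424), 175.60157775878906)
units [-0.00716647  0.13500674]
clear 0.03887624370971266 [-0.07064575  0.11531555]
lens->jig units [-13.26451378   0.1078392 ]
```

Call:
{"method": "send_rows", "body": {
  "plan": [
    [[0, 0.14, 0.6], [0, 0, 0]],
    [[0, 0, 0.8], [0, 0, 0]],
    [[0, 0, 0.8], [0, 0, 0]],
    [[0, 0, 0.8], [0, 0, 0]],
    [[0, 0, 0.7], [0, 0, 0]],
    [[0, 0, 0.6], [0, 0, 0]],
    [[0, 0, 0.5], [0, 0, 0]],
    [[0, 0, 0.3], [0, 0, 0]],
    [[0, 0, 0.18], [0, 0, 0]],
    [[0, 0, 0], [0, 0, 0]]
  ]
}}

```text
time: 6.45
tool_pos: [0.4558, -0.0209, 0.0047]
tool_rot: [-3.142, 0.0, 1.433]
contact_force: [-0.6, -0.5, 0.0]
opening: 0.0916
grip_force: 0.0
```

Call:
{"method": "send_rows", "body": {
  "plan": [
    [[0, 0, 0], [0, 0, 0]],
    [[0, 0, 0], [0, 0, 0]],
    [[0, 0, 0], [0, 0, 0]],
    [[0, 0, 0], [0, 0, 0]],
    [[0, 0, 0], [0, 0, 0]],
    [[0, 0, 0], [0, 0, 0]],
    [[0, 0, 0], [0, 0, 0]],
    [[0, 0, 0], [0, 0, 0]],
    [[0, 0, 0], [0, 0, 0]],
    [[0, 0, 0], [0, 0, 0]]
  ],
  "gripper": -0.1,
  "force": 20
}}

```text
time: 7.7
tool_pos: [0.4558, -0.0209, 0.0048]
tool_rot: [3.142, 0.0, 1.433]
contact_force: [-1.1, -0.4, 3.9]
opening: 0.0551
grip_force: 20.0
```

Call:
{"method": "send_rows", "body": {
  "plan": [
    [[0, 0, -0.4], [0, 0, 0]],
    [[0, 0, -0.8], [0, 0, 0]],
    [[0, 0, -1], [0, 0, 0]],
    [[0, 0, -1], [0, 0, 0]],
    [[0, 0, -1], [0, 0, 0]],
    [[0, 0, -1], [0, 0, 0]],
    [[0, 0, -1], [0, 0, 0]],
    [[0, 0, -1], [0, 0, 0]],
    [[0, 0, -1], [0, 0, 0]],
    [[0, 0, -0.6], [0, 0, 0]]
  ]
}}

```text
time: 8.95
tool_pos: [0.4559, -0.0209, 0.2263]
tool_rot: [3.14, 0.0, 1.433]
contact_force: [-0.2, 0.3, -1.2]
opening: 0.0553
grip_force: 20.0
```

Call:
{"method": "send_rows", "body": {
  "plan": [
    [[-0.6, 0, 0], [0, 0, 0]],
    [[-1, 0, 0], [0, 0, 0]],
    [[-1, 0, 0], [0, 0, 0]],
    [[-1, 0, 0], [0, 0, 0]],
    [[-1, 0, 0], [0, 0, 0]],
    [[-1, 0, 0], [0, 0, 0]],
    [[-1, 0, 0], [0, 0, 0]],
    [[-1, 0, 0], [0, 0, 0]],
    [[-1, 0, 0], [0, 0, 0]],
    [[-1, 0, 0], [0, 0, 0]]
  ]
}}

```text
time: 10.2
tool_pos: [0.4215, -0.2599, 0.2237]
tool_rot: [-3.14, -0.001, 1.432]
contact_force: [-0.8, -1.5, -0.8]
opening: 0.0548
grip_force: 20.0
```

Call:
{"method": "send_rows", "body": {
  "plan": [
    [[-1, 0, 0], [0, 0, 0]],
    [[-1, 0, 0], [0, 0, 0]],
    [[-1, 0, 0], [0, 0, 0]],
    [[-0.6, 0, 0], [0, 0, 0]],
    [[0, 0, 0.5], [0, 0, 0]],
    [[0, 0, 0.8], [0, 0, 0]],
    [[0, 0, 0.8], [0, 0, 0]],
    [[0, 0, 0.7], [0, 0, 0]],
    [[0, 0, 0.4], [0, 0, 0]],
    [[0, 0, 0], [0, 0, 0]]
  ]
}}

```text
time: 11.45
tool_pos: [0.41, -0.3469, 0.1439]
tool_rot: [-3.14, -0.001, 1.433]
contact_force: [-0.3, 0.1, -1.7]
opening: 0.0551
grip_force: 20.0
```

```bash
python3 -c "
from h import *
im,d,c=look('w3')
o=robot.observe();y=o['tool_rot'][2];p=o['tool_pos'];T=np.array([[np.cos(y),np.sin(y)],[np.sin(y),-np.cos(y)]])
print(o['grip_force'],T@(np.array([.4108,-.3494])-p[:2])/.025)
cv2.imwrite('pics/w3c.png',cv2.resize(im[90:330,130:390],None,fx=2.3,fy=2.3))"
```

```text
11.45 [ 0.41004941 -0.34686004  0.14385264] [-3.14012020e+00 -1.32164855e-03  1.43314452e+00]
19.999739725026302 [-0.07848818  0.02782824]
```

View pics/w3c.png

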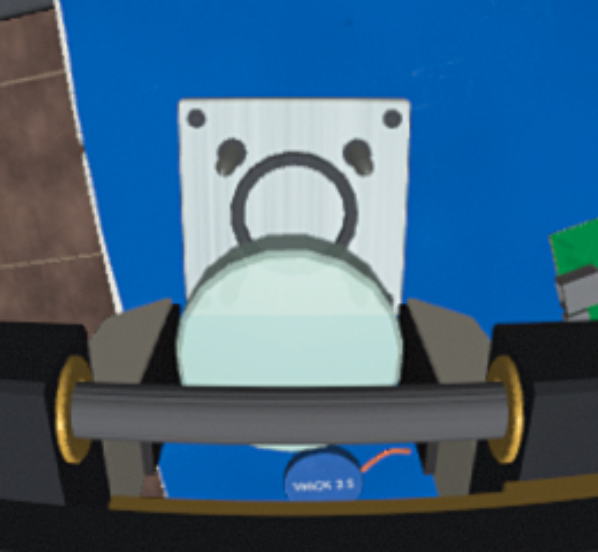

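The lens is held level, its rim spanning the crop from (180,350) to (402,350). The jig spacer lies behind it at (294,212).

Run:
```python
from h import *
from scipy.optimize import least_squares
import pickle
o,c=pickle.load(open("w3.pkl","rb"));im=cv2.imread("pics/w3.png");g=cv2.cvtColor(im,cv2.COLOR_BGR2HSV)
m=np.zeros((384,512),np.uint8);sl=np.s_[185:256,195:315];gg=g[sl]
m[sl]=((gg[...,0]>60)&(gg[...,0]<98)&(gg[...,1]>12)&(gg[...,1]<80)&(gg[...,2]>140))*255
m=cv2.morphologyEx(m,cv2.MORPH_OPEN,np.ones((3,3)))
k=max(cv2.findContours(m,cv2.RETR_EXTERNAL,cv2.CHAIN_APPROX_NONE)[0],key=cv2.contourArea)[:,0];print(cv2.boundingRect(k))
k=k[k[:,1]<235]
p=o["tool_pos"];w=world(k,p[2]-.0048+.016,"wrist",c)[:,:2]
f=least_squares(lambda v:np.hypot(*(w-v[:2]).T)-v[2],[*p[:2],.028],loss="soft_l1",f_scale=.0005);print(f.x,f.cost)
y=o["tool_rot"][2];T=np.array([[np.cos(y),np.sin(y)],[np.sin(y),-np.cos(y)]])
print("lens rel TCP mm",T@(f.x[:2]-p[:2])*1e3)
# jig again
m=np.zeros((384,512),np.uint8);m[120:200,195:320]=(g[120:200,195:320,1]<60)*255
K=max(cv2.findContours(m,cv2.RETR_EXTERNAL,cv2.CHAIN_APPROX_NONE)[0],key=cv2.contourArea)[:,0]
w=world(K,.012,"wrist",c)[:,:2]@T.T; print("plate in tool axes: far x",np.percentile(w[:,0],99.5),"y",np.percentile(w[:,1],[2,98]),"jigc",T@[.4108,-.3494],"tcp",T@p[:2])
```

```text
(207, 199, 98, 57)
[ 0.40944136 -0.34696713  0.02710522] 3.4980345609378254e-06
lens rel TCP mm [-0.18951074 -0.58760453]
plate in tool axes: far x -0.24037785290418404 y [0.40540257 0.50434775] jigc [-0.28972605  0.45485802] tcp [-0.2873131  0.453766 ]
```

Call:
{"method": "send_rows", "body": {
  "plan": [
    [[-0.1, 0.05, 0.3], [0, 0, 0]],
    [[0, 0, 0.6], [0, 0, 0]],
    [[0, 0, 0.7], [0, 0, 0]],
    [[0, 0, 0.7], [0, 0, 0]],
    [[0, 0, 0.5], [0, 0, 0]],
    [[0, 0, 0.3], [0, 0, 0]],
    [[0, 0, 0.2], [0, 0, 0]],
    [[0, 0, 0.2], [0, 0, 0]],
    [[0, 0, 0.2], [0, 0, 0]],
    [[0, 0, 0], [0, 0, 0]]
  ]
}}

```text
time: 12.75
tool_pos: [0.4111, -0.3503, 0.052]
tool_rot: [-3.141, -0.0, 1.433]
contact_force: [-0.6, -0.4, -0.9]
opening: 0.0548
grip_force: 20.0
```

Call:
{"method": "send_rows", "body": {
  "plan": [
    [[0.03, 0, 0.1], [0, 0, 0]],
    [[0, 0, 0.15], [0, 0, 0]],
    [[0, 0, 0.15], [0, 0, 0]],
    [[0, 0, 0.15], [0, 0, 0]],
    [[0, 0, 0.15], [0, 0, 0]],
    [[0, 0, 0.15], [0, 0, 0]],
    [[0, 0, 0.1], [0, 0, 0]],
    [[0, 0, 0.1], [0, 0, 0]],
    [[0, 0, 0.08], [0, 0, 0]],
    [[0, 0, 0], [0, 0, 0]]
  ]
}}

```text
time: 14.0
tool_pos: [0.4113, -0.3496, 0.0239]
tool_rot: [-3.141, -0.0, 1.433]
contact_force: [-0.7, -0.1, -0.0]
opening: 0.0551
grip_force: 20.0
```

Call:
{"method": "send_rows", "body": {
  "plan": [
    [[0, 0, 0.02], [0, 0, 0]],
    [[0, 0, 0.02], [0, 0, 0]],
    [[0, 0, 0.01], [0, 0, 0]],
    [[0, 0, 0], [0, 0, 0]],
    [[0, 0, 0], [0, 0, 0]],
    [[0, 0, 0], [0, 0, 0]],
    [[0, 0, 0], [0, 0, 0]],
    [[0, 0, 0], [0, 0, 0]],
    [[0, 0, 0], [0, 0, 0]],
    [[0, 0, 0], [0, 0, 0]]
  ]
}}

```text
time: 15.25
tool_pos: [0.4114, -0.3497, 0.0228]
tool_rot: [3.141, 0.0, 1.433]
contact_force: [-0.2, 0.9, 1.2]
opening: 0.0548
grip_force: 20.0
```

Call:
{"method": "send_rows", "body": {
  "plan": [
    [[0, 0, 0], [0, 0, 0]],
    [[0, 0, 0], [0, 0, 0]],
    [[0, 0, 0], [0, 0, 0]],
    [[0, 0, 0], [0, 0, 0]],
    [[0, 0, 0], [0, 0, 0]],
    [[0, 0, 0], [0, 0, 0]],
    [[0, 0, 0], [0, 0, 0]],
    [[0, 0, 0], [0, 0, 0]],
    [[0, 0, 0], [0, 0, 0]],
    [[0, 0, 0], [0, 0, 0]]
  ],
  "gripper": 0.6
}}

```text
time: 16.5
tool_pos: [0.4113, -0.3497, 0.0227]
tool_rot: [3.142, 0.0, 1.433]
contact_force: [0.3, -0.5, 0.6]
opening: 0.0736
grip_force: 0.0
```

Call:
{"method": "send_rows", "body": {
  "plan": [
    [[0, 0, -0.4], [0, 0, 0]],
    [[0, 0, -0.8], [0, 0, 0]],
    [[0, 0, -1], [0, 0, 0]],
    [[0, 0, -1], [0, 0, 0]],
    [[0, 0, -1], [0, 0, 0]],
    [[0, 0, -1], [0, 0, 0]],
    [[0, 0, -1], [0, 0, 0]],
    [[0, 0, -1], [0, 0, 0]],
    [[0, 0, -0.6], [0, 0, 0]],
    [[0, 0, -0.3], [0, 0, 0]]
  ]
}}

```text
time: 17.75
tool_pos: [0.4114, -0.3497, 0.2261]
tool_rot: [3.141, 0.001, 1.433]
contact_force: [-0.8, 0.3, -0.5]
opening: 0.0736
grip_force: 0.0
```

```bash
python3 -c "
from h import *
im,d,c=look('w4')
o=robot.observe();y=o['tool_rot'][2];p=o['tool_pos'];T=np.array([[np.cos(y),np.sin(y)],[np.sin(y),-np.cos(y)]])
print(T@(np.array([.4367,.2167])-p[:2])/.025)
cv2.imwrite('pics/w4c.png',cv2.resize(im[90:250,150:350],None,fx=2.5,fy=2.5))"
```

```text
17.75 [ 0.41138308 -0.34968879  0.22611703] [3.14082808e+00 7.56858545e-04 1.43265247e+00]
[22.58500318 -2.12505668]
```

View pics/w4c.png

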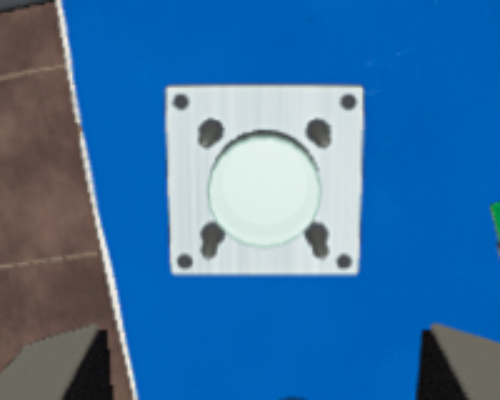

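The crop shows the lens seated flat between the four posts, centre at (264,190), with the posts all round it. Next is the ring.

Call:
{"method": "send_rows", "body": {
  "plan": [
    [[0.6, -0.2, 0], [0, 0, 0]],
    [[1, -0.2, 0], [0, 0, 0]],
    [[1, -0.2, 0], [0, 0, 0]],
    [[1, -0.2, 0], [0, 0, 0]],
    [[1, -0.2, 0], [0, 0, 0]],
    [[1, -0.2, 0], [0, 0, 0]],
    [[1, -0.2, 0], [0, 0, 0]],
    [[1, -0.2, 0], [0, 0, 0]],
    [[1, -0.2, 0], [0, 0, 0]],
    [[1, -0.3, 0], [0, 0, 0]]
  ],
  "gripper": 1
}}

```text
time: 19.05
tool_pos: [0.3912, -0.1029, 0.2242]
tool_rot: [-3.14, -0.001, 1.433]
contact_force: [0.7, -0.6, 0.2]
opening: 0.0917
grip_force: 0.0
```

Call:
{"method": "send_rows", "body": {
  "plan": [
    [[1, 0, 0], [0, 0, 0]],
    [[1, 0, 0], [0, 0, 0]],
    [[1, 0, 0], [0, 0, 0]],
    [[1, 0, 0], [0, 0, 0]],
    [[1, 0, 0], [0, 0, 0]],
    [[1, 0, 0], [0, 0, 0]],
    [[1, 0, 0], [0, 0, 0]],
    [[1, 0, 0], [0, 0, 0]],
    [[1, 0, 0], [0, 0, 0]],
    [[1, 0, 0], [0, 0, 0]]
  ]
}}

```text
time: 20.3
tool_pos: [0.4254, 0.1441, 0.2242]
tool_rot: [-3.139, 0.001, 1.433]
contact_force: [0.4, -0.2, 0.1]
opening: 0.0917
grip_force: 0.0
```

Call:
{"method": "send_rows", "body": {
  "plan": [
    [[1, 0, 0], [0, 0, 0]],
    [[1, 0, 0], [0, 0, 0]],
    [[0.8, 0, 0], [0, 0, 0]],
    [[0.2, 0, 0.4], [0, 0, 0]],
    [[0, 0, 0.8], [0, 0, 0]],
    [[0, 0, 0.8], [0, 0, 0]],
    [[0, 0, 0.8], [0, 0, 0]],
    [[0, 0, 0.6], [0, 0, 0]],
    [[0, 0, 0.2], [0, 0, 0]],
    [[0, 0, 0], [0, 0, 0]]
  ]
}}

```text
time: 21.55
tool_pos: [0.4366, 0.2169, 0.1348]
tool_rot: [-3.141, 0.001, 1.432]
contact_force: [-0.5, -0.6, 0.0]
opening: 0.092
grip_force: 0.0
```

```bash
python3 -c "
from h import *
look('w5')"
```

```text
21.55 [0.43662871 0.21685503 0.13475183] [-3.14051749e+00  6.48238483e-04  1.43244816e+00]
```

View pics/w5.png

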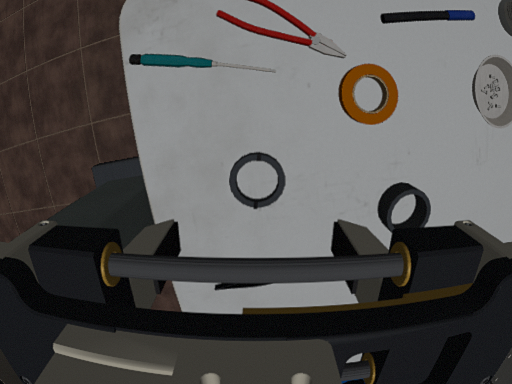

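The low ring, with its spanner slots, is at (257,180); the tall spare is clear of the fingers at (404,206).

Run:
```python
from h import *
import pickle
o,c=pickle.load(open("w5.pkl","rb"));im=cv2.imread("pics/w5.png");g=cv2.cvtColor(im,cv2.COLOR_BGR2HSV)
m=np.zeros((384,512),np.uint8);m[140:220,220:300]=(g[140:220,220:300,2]<110)*255
k=max(cv2.findContours(m,cv2.RETR_EXTERNAL,cv2.CHAIN_APPROX_NONE)[0],key=cv2.contourArea);print(cv2.boundingRect(k))
w=world(k[:,0,:],.012,"wrist",c)[:,:2].astype(np.float32);print(cv2.minEnclosingCircle(w),cv2.fitEllipse(w))
C=np.array(cv2.fitEllipse(w)[0])
y=o["tool_rot"][2];p=o["tool_pos"]
T=np.array([[np.cos(y),np.sin(y)],[np.sin(y),-np.cos(y)]])
print("units",T@(C-p[:2])/.025)
```

```text
(229, 152, 57, 57)
((0.4373188316822052, 0.21714933216571808), 0.02881564013659954) ((0.43731629848480225, 0.21752206981182098), (0.054586175829172134, 0.05584687739610672), 169.80819702148438)
units [0.03021955 0.02356111]
```

Call:
{"method": "send_rows", "body": {
  "plan": [
    [[0.02, 0.02, 0.6], [0, 0, 0]],
    [[0, 0, 0.8], [0, 0, 0]],
    [[0, 0, 0.8], [0, 0, 0]],
    [[0, 0, 0.8], [0, 0, 0]],
    [[0, 0, 0.7], [0, 0, 0]],
    [[0, 0, 0.6], [0, 0, 0]],
    [[0, 0, 0.5], [0, 0, 0]],
    [[0, 0, 0.3], [0, 0, 0]],
    [[0, 0, 0.13], [0, 0, 0]],
    [[0, 0, 0], [0, 0, 0]]
  ]
}}

```text
time: 22.85
tool_pos: [0.4378, 0.2177, 0.0045]
tool_rot: [3.141, 0.0, 1.433]
contact_force: [0.1, 0.1, -0.5]
opening: 0.0917
grip_force: 0.0
```

Call:
{"method": "send_rows", "body": {
  "plan": [
    [[0, 0, 0], [0, 0, 0]],
    [[0, 0, 0], [0, 0, 0]],
    [[0, 0, 0], [0, 0, 0]],
    [[0, 0, 0], [0, 0, 0]],
    [[0, 0, 0], [0, 0, 0]],
    [[0, 0, 0], [0, 0, 0]],
    [[0, 0, 0], [0, 0, 0]],
    [[0, 0, 0], [0, 0, 0]],
    [[0, 0, 0], [0, 0, 0]],
    [[0, 0, 0], [0, 0, 0]]
  ],
  "gripper": -0.1,
  "force": 20
}}

```text
time: 24.1
tool_pos: [0.4378, 0.2176, 0.0045]
tool_rot: [3.141, -0.0, 1.433]
contact_force: [-0.2, -0.2, 2.3]
opening: 0.0556
grip_force: 20.0
```

Call:
{"method": "send_rows", "body": {
  "plan": [
    [[0, 0, -0.4], [0, 0, 0]],
    [[0, 0, -0.8], [0, 0, 0]],
    [[0, 0, -1], [0, 0, 0]],
    [[0, 0, -1], [0, 0, 0]],
    [[0, 0, -1], [0, 0, 0]],
    [[0, 0, -1], [0, 0, 0]],
    [[0, 0, -1], [0, 0, 0]],
    [[0, 0, -1], [0, 0, 0]],
    [[0, 0, -1], [0, 0, 0]],
    [[0, 0, -0.6], [0, 0, 0]]
  ]
}}

```text
time: 25.35
tool_pos: [0.4378, 0.2177, 0.2262]
tool_rot: [3.14, -0.001, 1.433]
contact_force: [0.3, 0.3, -1.2]
opening: 0.055
grip_force: 20.0
```

Call:
{"method": "send_rows", "body": {
  "plan": [
    [[-0.6, 0, 0], [0, 0, 0]],
    [[-1, 0, 0], [0, 0, 0]],
    [[-1, 0, 0], [0, 0, 0]],
    [[-1, 0, 0], [0, 0, 0]],
    [[-1, 0, 0], [0, 0, 0]],
    [[-1, 0, 0], [0, 0, 0]],
    [[-1, 0, 0], [0, 0, 0]],
    [[-1, 0, 0], [0, 0, 0]],
    [[-1, 0, 0], [0, 0, 0]],
    [[-1, 0, 0], [0, 0, 0]]
  ]
}}

```text
time: 26.6
tool_pos: [0.4033, -0.0213, 0.2236]
tool_rot: [-3.14, 0.0, 1.432]
contact_force: [0.2, -0.1, -0.1]
opening: 0.0553
grip_force: 20.0
```

Call:
{"method": "send_rows", "body": {
  "plan": [
    [[-1, 0.2, 0], [0, 0, 0]],
    [[-1, 0.2, 0], [0, 0, 0]],
    [[-1, 0.2, 0], [0, 0, 0]],
    [[-1, 0.2, 0], [0, 0, 0]],
    [[-1, 0.2, 0], [0, 0, 0]],
    [[-1, 0.2, 0], [0, 0, 0]],
    [[-1, 0.2, 0], [0, 0, 0]],
    [[-1, 0.2, 0], [0, 0, 0]],
    [[-1, 0.2, 0], [0, 0, 0]],
    [[-1, 0.2, 0], [0, 0, 0]]
  ]
}}

```text
time: 27.85
tool_pos: [0.4184, -0.2754, 0.2235]
tool_rot: [-3.14, -0.001, 1.432]
contact_force: [0.7, -0.1, -0.9]
opening: 0.0553
grip_force: 20.0
```

Call:
{"method": "send_rows", "body": {
  "plan": [
    [[-1, 0, 0], [0, 0, 0]],
    [[-1, 0, 0], [0, 0, 0]],
    [[-0.7, 0, 0], [0, 0, 0]],
    [[-0.3, 0, 0.3], [0, 0, 0]],
    [[0, 0, 0.6], [0, 0, 0]],
    [[0, 0, 0.8], [0, 0, 0]],
    [[0, 0, 0.8], [0, 0, 0]],
    [[0, 0, 0.5], [0, 0, 0]],
    [[0, 0, 0.2], [0, 0, 0]],
    [[0, 0, 0], [0, 0, 0]]
  ]
}}

```text
time: 29.1
tool_pos: [0.4095, -0.3487, 0.1444]
tool_rot: [-3.142, -0.0, 1.433]
contact_force: [-1.0, -0.8, -0.3]
opening: 0.0557
grip_force: 20.0
```

```bash
python3 -c "
from h import *
im,d,c=look('w6')
o=robot.observe();y=o['tool_rot'][2];p=o['tool_pos'];T=np.array([[np.cos(y),np.sin(y)],[np.sin(y),-np.cos(y)]])
print(o['grip_force'],T@p[:2],(np.array([-.2897,.4552])-T@p[:2])/.025)
cv2.imwrite('pics/w6c.png',cv2.resize(im[90:330,130:390],None,fx=2.3,fy=2.3))"
```

```text
29.1 [ 0.40953202 -0.34869053  0.14441766] [-3.14152284e+00 -3.32956481e-05  1.43294239e+00]
19.999787074048072 [-0.28926873  0.45378353] [-0.01725065  0.05665886]
```

View pics/w6c.png

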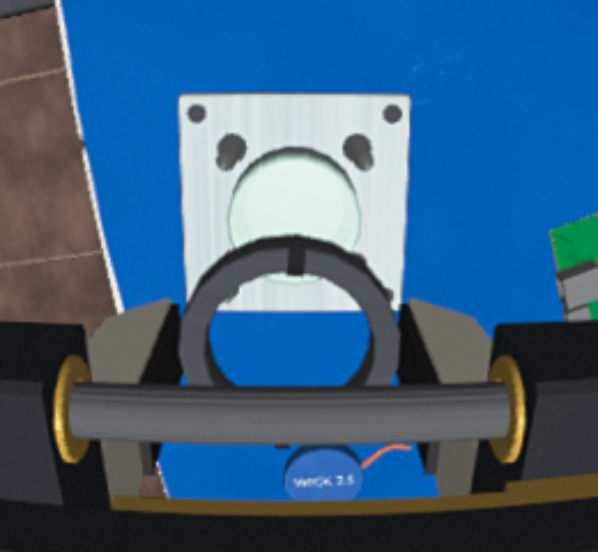

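The ring is held level, centred at crop (290,330), and the lens is still seated at (294,212).

Call:
{"method": "send_rows", "body": {
  "plan": [
    [[-0.02, 0.06, 0.3], [0, 0, 0]],
    [[0, 0, 0.6], [0, 0, 0]],
    [[0, 0, 0.6], [0, 0, 0]],
    [[0, 0, 0.6], [0, 0, 0]],
    [[0, 0, 0.5], [0, 0, 0]],
    [[0, 0, 0.4], [0, 0, 0]],
    [[0, 0, 0.2], [0, 0, 0]],
    [[0, 0, 0.2], [0, 0, 0]],
    [[0, 0, 0.2], [0, 0, 0]],
    [[0, 0, 0], [0, 0, 0]]
  ]
}}

```text
time: 30.4
tool_pos: [0.4108, -0.3495, 0.0543]
tool_rot: [-3.141, -0.0, 1.433]
contact_force: [-0.6, 0.1, -0.9]
opening: 0.0556
grip_force: 20.0
```

Call:
{"method": "send_rows", "body": {
  "plan": [
    [[0, 0, 0.1], [0, 0, 0]],
    [[0, 0, 0.1], [0, 0, 0]],
    [[0, 0, 0.1], [0, 0, 0]],
    [[0, 0, 0.1], [0, 0, 0]],
    [[0, 0, 0.05], [0, 0, 0]],
    [[0, 0, 0.05], [0, 0, 0]],
    [[0, 0, 0], [0, 0, 0]],
    [[0, 0, 0], [0, 0, 0]],
    [[0, 0, 0], [0, 0, 0]],
    [[0, 0, 0], [0, 0, 0]]
  ]
}}

```text
time: 31.65
tool_pos: [0.4109, -0.3496, 0.042]
tool_rot: [3.141, 0.0, 1.433]
contact_force: [0.3, -0.6, -0.8]
opening: 0.0556
grip_force: 20.0
```

Need another 3.5 mm (0.14).

Call:
{"method": "send_rows", "body": {
  "plan": [
    [[0, 0, 0.03], [0, 0, 0]],
    [[0, 0, 0.03], [0, 0, 0]],
    [[0, 0, 0.03], [0, 0, 0]],
    [[0, 0, 0.03], [0, 0, 0]],
    [[0, 0, 0.02], [0, 0, 0]],
    [[0, 0, 0], [0, 0, 0]],
    [[0, 0, 0], [0, 0, 0]],
    [[0, 0, 0], [0, 0, 0]],
    [[0, 0, 0], [0, 0, 0]],
    [[0, 0, 0], [0, 0, 0]]
  ]
}}

```text
time: 32.9
tool_pos: [0.4108, -0.3496, 0.0385]
tool_rot: [3.142, 0.0, 1.433]
contact_force: [-0.2, 0.9, 1.5]
opening: 0.0554
grip_force: 20.0
```

Call:
{"method": "send_rows", "body": {
  "plan": [
    [[0, 0, 0], [0, 0, 0]],
    [[0, 0, 0], [0, 0, 0]],
    [[0, 0, 0], [0, 0, 0]],
    [[0, 0, 0], [0, 0, 0]],
    [[0, 0, 0], [0, 0, 0]],
    [[0, 0, 0], [0, 0, 0]],
    [[0, 0, 0], [0, 0, 0]],
    [[0, 0, 0], [0, 0, 0]],
    [[0, 0, 0], [0, 0, 0]],
    [[0, 0, 0], [0, 0, 0]]
  ],
  "gripper": 0.6
}}

```text
time: 34.15
tool_pos: [0.4108, -0.3496, 0.0385]
tool_rot: [-3.142, 0.0, 1.433]
contact_force: [-1.0, 0.9, -0.2]
opening: 0.0735
grip_force: 0.0
```

Call:
{"method": "send_rows", "body": {
  "plan": [
    [[0, 0, -0.4], [0, 0, 0]],
    [[0, 0, -0.8], [0, 0, 0]],
    [[0, 0, -1], [0, 0, 0]],
    [[0, 0, -1], [0, 0, 0]],
    [[0, 0, -1], [0, 0, 0]],
    [[0, 0, -1], [0, 0, 0]],
    [[0, 0, -1], [0, 0, 0]],
    [[0, 0, -0.6], [0, 0, 0]],
    [[0, 0, -0.3], [0, 0, 0]],
    [[0, 0, 0], [0, 0, 0]]
  ]
}}

```text
time: 35.4
tool_pos: [0.4108, -0.3496, 0.216]
tool_rot: [3.141, 0.0, 1.433]
contact_force: [0.9, -0.3, 0.1]
opening: 0.0737
grip_force: 0.0
```

```bash
python3 -c "
from h import *
im,d,c=look('w7')
g=cv2.cvtColor(im,cv2.COLOR_BGR2HSV)
cv2.imwrite('pics/w7c.png',cv2.resize(im[90:250,150:350],None,fx=2.5,fy=2.5))"
```

```text
35.4 [ 0.41082316 -0.34956824  0.21599324] [3.14145623e+00 1.85543928e-04 1.43262415e+00]
```

View pics/w7c.png

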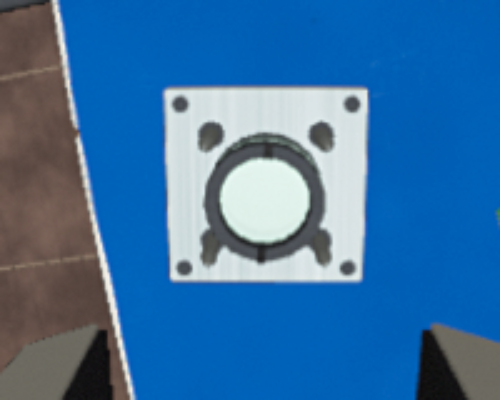

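The ring sits flat on the lens between the posts, at (265,200) in the crop. I'm handing in.

```bash
python3 -c "
from h import *
print(robot.hand_in())"
```

```text
the job is handed in; nothing more can be done
None
```

The lens blank and the retaining ring are stacked flat in the jig, the spare spacer was not touched, and the job is handed in at about 35 s of the 64 s; the hand-in call returned no verdict.

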